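# Close up the elbow joint of a magnifier lamp

### The arm

A 6-joint arm with a two-finger parallel gripper is mounted at the origin on the work surface. World frame = base frame: x ahead of the robot, y to its left, z up, the work surface at z = 0. Lengths are in m, angles in rad, forces in N, time in s.
With the tool pointing down it reaches from about 0.325 to 0.9 m from the base axis. Payload 6.1 kg.
Tool frame: the origin (TCP) lies midway between the tips of the shut fingers; the grasp point (between the pads) lies 19 mm behind it; z points along the fingers, y is the line along which they close (so a half turn about z gives the same grasp; the last joint's range is limited). The gripper opens to 85 mm and grips with 20 to 120 N. Pads are 22 mm wide; open, the fingers measure 114 mm over their backs; the gripper's body (76 mm by 85 mm) begins 54 mm behind the grasp point. The pads swing forward as they close: fully open they stand 13 mm farther back than shut.
Start: joints at [1.024, 0.22, 1.526, -0, 1.395, -0.126], TCP at [0.255, 0.57, 0.231] pointing down, gripper open.
Joint ranges: [-2.98, 2.98], [-0.91, 2.08], [0.09, 2.57], [-1.24, 4.39], [0.2, 2.65], [-2.68, 2.68]. Speed limits (rad/s): [2.57, 2.57, 3.01, 3.14, 3.14, 3.14].

### API

Orientations are given as [roll, pitch, yaw] about the fixed x, y, z axes, in that order (R = Rz(yaw) Ry(pitch) Rx(roll)).
In Python, from plant import movep, move_l, set_joints, gripper_to, hold, inverse_kinematics, observe, get_image, get_calibration, Unreachable, job_done gives the robot as it stands. Calls block until the motion is done:
- movep(position, orientation): joint-space move of the TCP to a pose.
- move_l(position, feed=0.15, rotation=None, max_force=None): straight line of the TCP; rotation=None keeps the orientation; feed is the mean speed in m/s. With max_force (N) it stops when the force on the tool has changed by that much, and returns True; else False.
- set_joints(angles): joint-space move.
- gripper_to(opening, f_grip=None): finger opening in m; f_grip is the grip in N (None keeps the last); returns when the fingers have stopped.
- hold(seconds).
- inverse_kinematics(position, orientation): joint angles nearest the present ones, or None.
- observe(): the state.
- get_image(name): name is "scene" or "top"; returns (picture, depth): 480x640x3 uint8, red, green, blue; 480x640 float32, m along the optical axis (not along the pixel's ray), 0 where there is no reading.
- get_calibration(name): a dict with "intrinsics" (3x3 intrinsics, pixels), "world_from_camera" (4x4, takes a point from camera to world coordinates). Camera axes: x right, y down, z forward; pixel columns grow to the right and rows downward; lengths in m; the calibration is good to about 2 mm. A picture is of the moment at which its call begins. get_calibration takes no time and is no camera call.
A pose or a line that the arm cannot do raises Unreachable and nothing moves.
- job_done(): hands the job in; it is judged then, once.
The state is a dict: "time_s": time; "q": joint angles; "joint_velocities": joint speeds; "joint_torque": joint torques, N m; "eef_pos": TCP position; "tcp_rot": TCP orientation; "ft_force": force on the tool from outside, world axes, zero at the start; "torque": the same for the moment, N m; "opening": finger opening in m; "grasp_force": force on a finger pad.
Only numpy, scipy, OpenCV 4.12 (cv2) and the standard library are available. Lean on these libraries where they do the work, as an engineer would, in place of code of your own. Each camera call takes 0.05 s, during which the arm holds its last target. There are 200 camera calls.

### The job

The bench magnifier lamp lies with its elbow joint open: slide the wide fibre brake disc, and then the smaller steel washer on top of it, down the joint's upright spindle so that both lie flat and fully home. Then set the round cover cap squarely over them and press it straight down until it snaps and its rim sits fully home on the joint, and keep pressing: finish while still holding the cap firmly pressed down (about 10 N), without letting go of it. Leave the two old wooden staves and the brush lying where they are.

Things in the scene. Friction and masses are not known exactly. Their poses are not given: they have to be found in the camera images.
- joint_face (a point): Open elbow joint of the white magnifier lamp lying on the bench (too heavy to move). The point is the centre of the joint's flat round seat (41 mm wide, 58 mm over the bench), at the foot of its upright steel spindle; z up along the spindle. The spindle is 12 mm thick and stands 20 mm over this point; its last 6 mm taper to 6 mm at the tip.
- flange (a point): Centre of the joint's round flange, 72 mm in diameter, flat, on the spindle's axis, 42 mm over the bench and 16 mm below point joint_face. The cap's rim lands on it. From it rises the boss (46 mm diameter, 16 mm high) whose top is the seat; four sprung snap tabs stick 3 mm out of the boss's side, 10 mm above the flange.
- arms_fork (a point): A point between the lamp's two arms, 60 mm from the spindle's axis along point joint_face's x axis, 20 mm over the bench. The white arms, 34 mm wide, at most 41 mm high and 330 mm long, leave the joint along the bench at 25 degrees either side of that axis, to end joints up to 48 mm high; the lamp's round glass head, 210 mm wide and 36 mm high, lies at the far end of one. All fixed.
- disc_mid (a point): Brake disc: a flat dark brown fibre ring, 41 mm outer diameter, 14.4 mm bore, 8 mm thick, 30 g, lying flat on the bench. The point is its centre, half-way up. Either face may be down. Home: it lies flat on the joint's seat, its centre 4 mm above point joint_face.
- washer_mid (a point): Thrust washer: a flat steel ring, 33 mm outer diameter, 14.4 mm bore, 6 mm thick, 40 g, lying flat on the bench. The point is its centre, half-way up. Home: it lies flat on the brake disc, its centre 11 mm above point joint_face.
- cap_mid (a point): Cover cap: white round plastic cap, 60 mm outer diameter, 42 mm high, wall 2.5 mm, 50 g, standing on the bench open side down, flat top up. The point is on its axis half-way up; z points out of its closed top. Its turn about z does not matter. It passes over boss, disc and washer with 1 mm to spare all round. Home: this point 5 mm above point joint_face.
- cap_rim (a point): Centre of the cap's lower rim, 21 mm below point cap_mid. The snap bead runs inside, 5 mm above the rim. It meets the tabs with the rim 9 mm above the flange; the push then grows to about 12 N (rim about 6 mm above the flange) and suddenly drops as the bead passes the tabs (rim about 5 mm above it); the cap then goes on to a hard stop. Home: rim on the flange.
- stave_a: Bystander: a dark old wooden barrel stave, 170 x 34 x 12 mm, loose on the bench. The point is the centre of its underside; x along its length.
- stave_b: Bystander: a dark old wooden barrel stave, 150 x 30 x 11 mm, loose on the bench. The point is the centre of its underside; x along its length.
- brush: Bystander: a flat paint brush with a blue handle, 190 mm long, 42 mm wide, 20 mm high, lying on the bench. The point is the centre of its underside; x along its length towards the bristles.

How it is judged:
On the way, in this order (a step that is already met when the one before it is completed fails the run):
1. the brake disc lies flat and fully home on the joint's seat, round the spindle (horizontal distance between disc_mid and joint_face below 0.003 m and z of disc_mid in the frame of joint_face between 0.0025 and 0.0055 m), for 0.2 s.
2. the steel washer lies flat and fully home on the brake disc, round the spindle (horizontal distance between each of disc_mid, washer_mid and joint_face below 0.003 m and z of disc_mid in the frame of joint_face below 0.0055 m and z of washer_mid in the frame of joint_face between 0.0095 and 0.0125 m), for 0.2 s.
3. the cap has snapped over the tabs and its rim is fully home on the joint's flange (horizontal distance between cap_mid and joint_face below 0.003 m and z of cap_mid in the frame of joint_face below 0.0065 m and angle between cap_mid's own z axis and vertical below 0.06 rad), for 0.2 s.
At the end, for the whole second after the job is handed in: Disc and washer home round the spindle (3 mm off axis, 1.5 mm in height at most); cap snapped on, rim within 1.5 mm of the flange, 3 mm of the axis, upright within 0.06 rad; the fingers still bear on it (over 2 N) and press it on the lamp with over 6 N (all of step 2 and all of step 3 and z of disc_mid in the frame of joint_face above 0.0025 m and contact force between cap and lamp above 6 N and contact force between cap and the fingers above 2 N); the arm keeps its last pose, push and grip.
It fails at once if a stave or the brush is pushed out of its place (over 20 mm) (distance of any of stave_a, stave_b, brush from where it was at the start of the episode above 0.02 m).
It also fails if it takes over 72 s, if anything falls off the work surface, if the arm or the gripper's body presses on something with over 40 N, if the wrist force passes 120 N, or if a joint passes its speed limit or range.

## Working session

There is one attempt and no reset: what is moved stays moved. The work goes in short steps, each a Python script; the robot and the scene stay as the last script left them, time stands still between calls to the robot, and variables do not carry over. Pictures are saved under pics/ and viewed, at most 10 in all, crops included, and the job is handed in when it is done.

```bash
ls; mkdir -p pics
python3 - <<'E'
from plant import *
import cv2,numpy as np
for n in("top","scene"):
    im,d=get_image(n); cv2.imwrite(f"pics/{n}0.png",im[:,:,::-1]); np.save(f"pics/{n}0.npy",d)
    c=get_calibration(n); print(n,np.round(c["intrinsics"],1).tolist(),np.round(c["world_from_camera"],3).tolist(),(d>0).mean())
s=observe();print(s)
E
```

```text
pics
top [[480.9, 0.0, 322.3], [0.0, 480.9, 241.0], [0.0, 0.0, 1.0]] [[-0.023, -0.99, 0.14, 0.45], [-1.0, 0.021, -0.016, -0.016], [0.013, -0.141, -0.99, 1.132], [0.0, 0.0, 0.0, 1.0]] 0.99607421875
scene [[530.9, 0.0, 319.8], [0.0, 530.9, 243.6], [0.0, 0.0, 1.0]] [[0.655, 0.6, -0.459, 1.291], [0.755, -0.512, 0.41, -0.659], [0.011, -0.615, -0.788, 1.268], [0.0, 0.0, 0.0, 1.0]] 0.9960384114583334
{'time_s': 0.1, 'q': array([ 1.02388721e+00,  2.21171307e-01,  1.52749182e+00, -2.45012089e-05,
        1.39467313e+00, -1.26111368e-01]), 'joint_velocities': array([ 0.00088935, -0.00222456, -0.00213123, -0.00017075, -0.00015613,
       -0.001205  ]), 'joint_torque': array([ 1.60994772e-03, -4.98244286e+01, -3.90544260e+01, -1.18719017e-04,
        5.71274111e-03, -2.66507567e-05]), 'eef_pos': array([0.25504233, 0.57000857, 0.23029631]), 'tcp_rot': array([-3.13985986e+00, -1.95382979e-04,  2.72079904e+00]), 'ft_force': array([-0.26838881, -0.03306606, -0.15379575]), 'torque': array([ 0.01383807, -0.00778371, -0.02603727]), 'grasp_force': 0.0, 'opening': 0.08529711318063127}
```

View pics/top0.png

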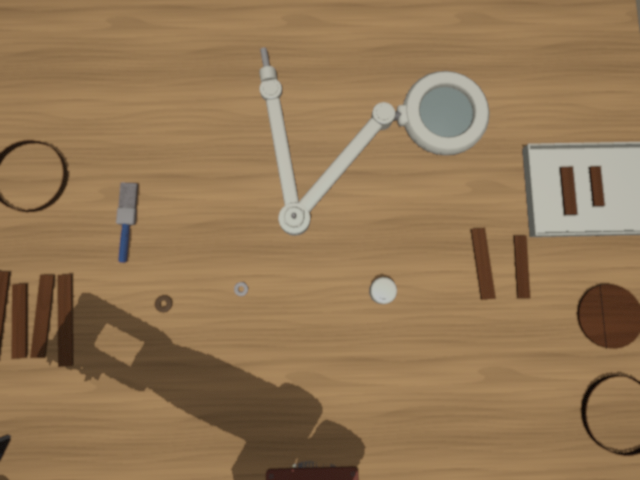

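View pics/scene0.png

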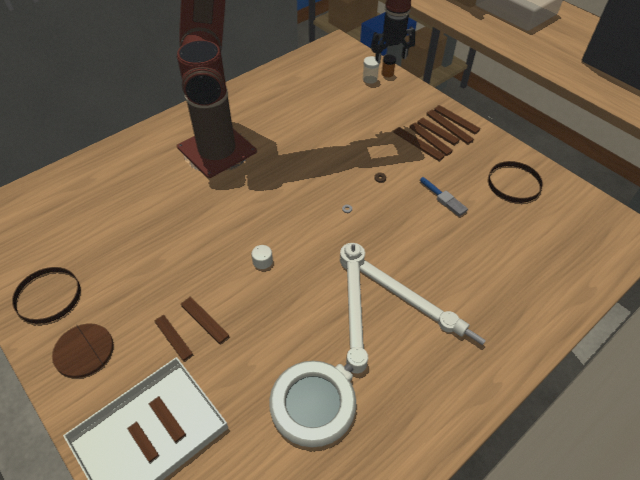

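The top view shows the disc at about (164,303), the washer at (241,289), the cap at (383,291) and the spindle at (294,216). The scene view shows the same four parts at about (380,177), (347,209), (262,257) and (352,252).

Run:
```python
import cv2,numpy as np
t=cv2.imread("pics/top0.png");s=cv2.imread("pics/scene0.png")
def c(im,u,v,r=20): return cv2.resize(im[v-r:v+r,u-r:u+r],(200,200),interpolation=cv2.INTER_NEAREST)
a=np.hstack([c(t,164,303),c(t,241,289),c(t,383,291),c(t,294,216)])
b=np.hstack([c(s,380,177),c(s,347,209),c(s,262,257),c(s,352,252)])
cv2.imwrite("pics/crops.png",np.vstack([a,b]))
```

```text
(no output)
```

View pics/crops.png

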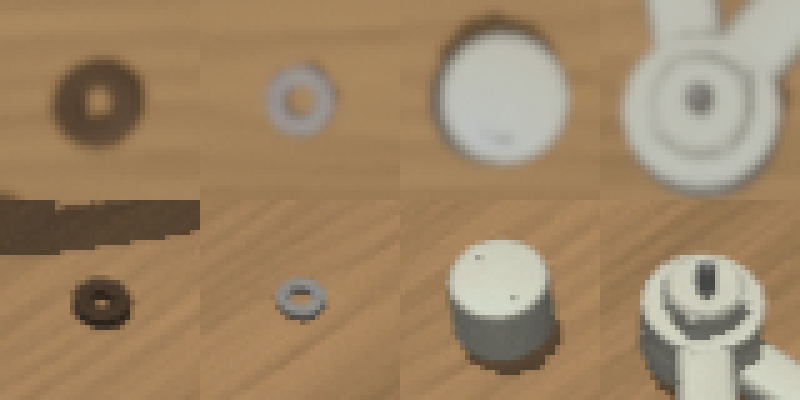

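The crops show clean rings, the cap top and a dark spindle spot in both views. Next I measure them by local masks.

```bash
cat > h.py <<'E'
from plant import *
import cv2,numpy as np
def ray(n,uv,z):
    c=get_calibration(n);T=c["world_from_camera"]
    d=T[:3,:3]@np.linalg.inv(c["intrinsics"])@[uv[0],uv[1],1];o=T[:3,3]
    return o+d*(z-o[2])/d[2]
def blob(im,u,v,r,f,fill=True):
    """centroid of the largest masked contour (outer, filled) in a local window, image RGB"""
    w=cv2.resize(im[v-r:v+r,u-r:u+r],None,fx=8,fy=8,interpolation=cv2.INTER_LINEAR)
    m=f(w.astype(int)).astype(np.uint8)
    cs,_=cv2.findContours(m,cv2.RETR_EXTERNAL,cv2.CHAIN_APPROX_NONE)
    c=max(cs,key=cv2.contourArea);M=cv2.moments(c)
    (_,_,a)=cv2.boundingRect(c)[1:4]
    return np.array([M["m10"]/M["m00"],M["m01"]/M["m00"]])/8-.5+.5/8*1+[u-r,v-r]+[0,0],cv2.contourArea(c)/64
brown=lambda w:w.sum(2)<300
steel=lambda w:(w[:,:,0]-w[:,:,2])<35
white=lambda w:(w.min(2)>165)
dark=lambda w:w.sum(2)<450
E
python3 - <<'E'
from h import *
for n,L in {"top":[("disc",164,303,13,brown,.006),("washer",241,289,11,steel,.0045),("cap",383,291,18,white,.042),("spin",294,216,6,dark,.070)],
 "scene":[("disc",380,177,9,brown,.004),("washer",347,209,9,steel,.003),("cap",260,254,15,white,.042),("spin",353,247,7,lambda w:w.sum(2)<330,.068)]}.items():
    im=cv2.imread(f"pics/{n}0.png")[:,:,::-1]
    for k,u,v,r,f,z in L:
        p,a=blob(im,u,v,r,f); print(n,k,np.round(p,2),a,np.round(ray(n,p,z),4))
E
```

```text
top disc [163.3  303.09] 255.953125 [0.4727 0.3371 0.006 ]
top washer [240.66 288.63] 146.75 [0.5021 0.1589 0.0045]
top cap [383.33 290.58] 420.71875 [ 0.4887 -0.1688  0.042 ]
top spin [293.54 215.31] 24.03125 [0.6605 0.0303 0.07  ]
scene disc [379.94 177.36] 104.3203125 [0.4733 0.337  0.004 ]
scene washer [346.77 208.35] 63.6484375 [0.5027 0.1584 0.003 ]
scene cap [261.13 252.3 ] 212.125 [ 0.4914 -0.1708  0.042 ]
scene spin [352.81 247.7 ] 15.7734375 [0.6648 0.0275 0.068 ]
```

Run:
```python
from h import *
for n in("top","scene"):
    d=np.load(f"pics/{n}0.npy");c=get_calibration(n);T=c["world_from_camera"]
    v,u=np.mgrid[:480,:640];P=np.stack([u,v,np.ones_like(u)],-1)@np.linalg.inv(c["intrinsics"]).T*d[...,None]@T[:3,:3].T+T[:3,3]
    for k,xy,z0,z1,R in(("cap",(.49,-.17),.036,.048,.05),("boss",(.662,.03),.052,.066,.04),("spin",(.662,.03),.066,.09,.03),("bench",(.5,.1),-.02,.02,.03)):
        m=(np.hypot(P[...,0]-xy[0],P[...,1]-xy[1])<R)&(P[...,2]>z0)&(P[...,2]<z1)
        Q=P[m];print(n,k,m.sum(),Q.mean(0).round(4),((Q.min(0)+Q.max(0))/2).round(4) ,np.round(np.median(Q[:,2]),4))
```

```text
top cap 536 [ 0.4907 -0.1692  0.0419] [ 0.4913 -0.1696  0.0417] 0.0419
top boss 302 [0.6609 0.0303 0.0581] [0.662  0.0311 0.0583] 0.0582
top spin 25 [0.6612 0.03   0.0747] [0.6619 0.0303 0.0737] 0.0747
top bench 508 [0.4998 0.1    0.0005] [5.001e-01 1.003e-01 2.000e-04] 0.0005
scene cap 265 [ 0.4918 -0.1716  0.0415] [ 0.489  -0.1711  0.0419] 0.0413
scene boss 151 [0.6631 0.0268 0.058 ] [0.6604 0.0287 0.0591] 0.058
scene spin 14 [0.6623 0.0281 0.0743] [0.6608 0.028  0.076 ] 0.0746
scene bench 217 [ 5.008e-01  1.000e-01 -2.000e-04] [ 0.5002  0.1002 -0.001 ] -0.0001
```

Run:
```python
from h import *
X,Y=np.pi/2,np.pi
gripper_to(.050,30)
movep([.473,.337,.06],[np.pi,0,X])
s=observe();print(s["time_s"],s["eef_pos"],s["tcp_rot"],s["opening"])
r=move_l([.473,.337,-.012],feed=.03,max_force=3)
s=observe();print(r,s["time_s"],s["eef_pos"],s["ft_force"])
z=s["eef_pos"][2]
move_l([.473,.337,z+.0025],feed=.05)
gripper_to(.03,20)
s=observe();print(s["time_s"],s["eef_pos"],s["ft_force"],s["opening"],s["grasp_force"])
```

```text
1.9 [0.47318326 0.33809013 0.06083025] [ 3.14041774e+00 -1.01005737e-03  1.57236666e+00] 0.04955001468909615
True 3.75 [ 0.47298487  0.33697481 -0.00297535] [-1.50245367 -1.03167474  5.07565661]
4.25 [ 4.73020427e-01  3.37023471e-01 -2.31908970e-04] [-2.52047099 -0.9949286   3.96609196] 0.03996361416146279 19.81330320239067
```

Run:
```python
from h import *
Y=np.pi
gripper_to(.05)
s=observe();print(s["eef_pos"],s["ft_force"])
p=[.473,.337,.001]
move_l(p,rotation=[np.pi,0,Y],feed=.05)
s=observe();print(s["time_s"],s["eef_pos"],s["ft_force"])
gripper_to(.03,40)
s=observe();print(s["time_s"],s["eef_pos"],s["ft_force"],s["opening"],s["grasp_force"])
move_l([.473,.337,.06],feed=.15)
s=observe();print(s["time_s"],s["eef_pos"],s["ft_force"],s["opening"])
im,d=get_image("scene");cv2.imwrite("pics/g1.png",cv2.resize(im[90:210,300:460,::-1],(800,600)))
```

```text
[ 0.47280141  0.33687246 -0.00083421] [ 0.72272506  0.2510951  -0.6369421 ]
6.2333 [0.47297117 0.33699614 0.00096494] [-0.20398046  0.50582882 -0.45164393]
6.4917 [0.47329444 0.33716871 0.00136075] [-0.13818532 -0.25050395  2.429601  ] 0.03840655515041047 40.3843049146235
7.0333 [0.47278103 0.33690023 0.05970858] [-0.40899017  0.3647738  -0.61277046] 0.03797347759682812
```

View pics/g1.png

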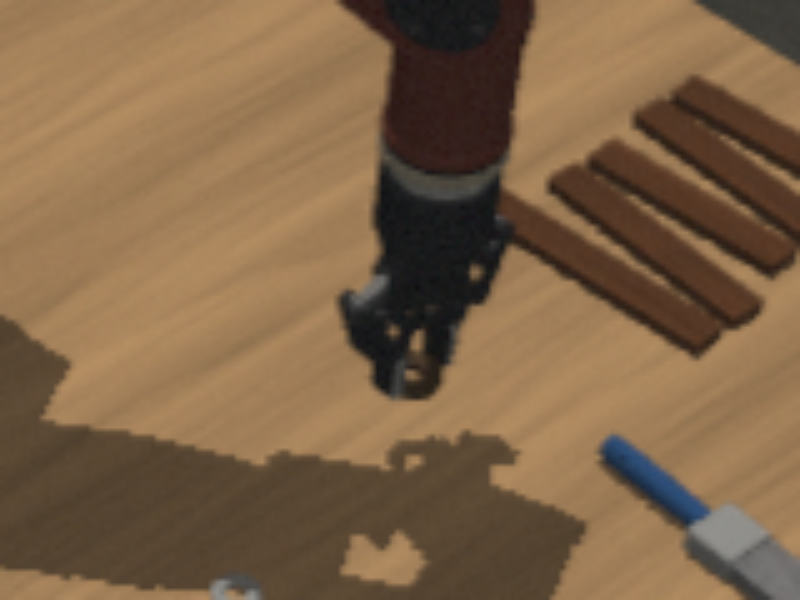

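The grip holds the disc level between the fingertips, at about (416,373) in the crop. Next I insert it with a force guard.

Run:
```python
from h import *
x,y=.6615,.0293
movep([x,y,.10],[np.pi,0,np.pi])
s=observe();print(s["time_s"],s["eef_pos"],s["ft_force"])
r=move_l([x,y,.062],feed=.03,max_force=5)
hold(.1)
s=observe();print(r,s["time_s"],s["eef_pos"],s["ft_force"],s["opening"])
im,d=get_image("scene");cv2.imwrite("pics/g2.png",cv2.resize(im[190:290,290:420,::-1],(780,600)))
```

```text
8.4417 [0.66081617 0.03068821 0.09940049] [ 0.10682142 -0.0078049  -0.41028173]
False 9.9583 [0.66167168 0.02931291 0.06227285] [0.6957849  0.15594249 0.12717815] 0.03831553371706816
```

View pics/g2.png

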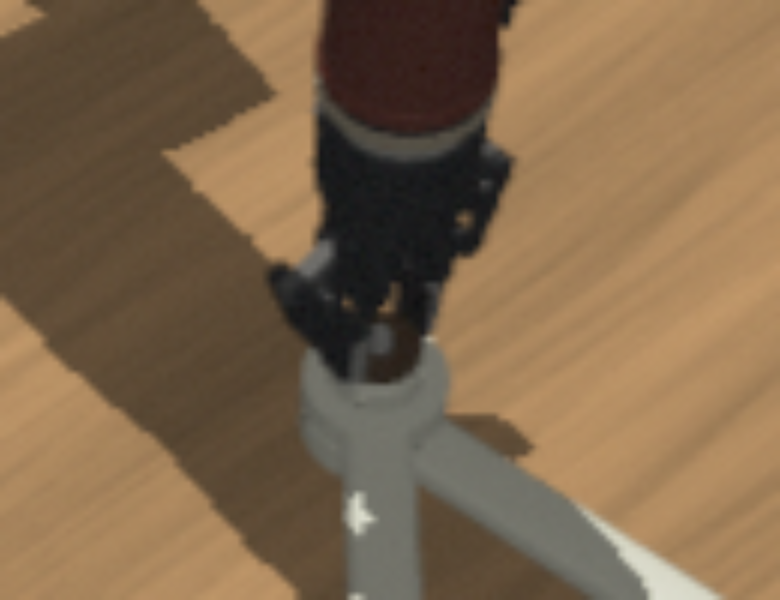

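The spindle shows through the disc's bore at about (380,340), with almost no side force. I seat and release the disc, then fetch the washer the same way.

Run:
```python
from h import *
x,y=.6615,.0293
r=move_l([x,y,.056],feed=.02,max_force=4)
s=observe();print(r,s["time_s"],s["eef_pos"],s["ft_force"])
gripper_to(.052)
hold(.2)
move_l([x,y,.11],feed=.2)
x,y=.5024,.1587
gripper_to(.044,30)
movep([x,y,.03],[np.pi,0,np.pi/2])
r=move_l([x,y,.0008],feed=.05,max_force=4)
s=observe();print(r,s["time_s"],s["eef_pos"],s["ft_force"])
gripper_to(.025,20)
s=observe();print(s["eef_pos"],s["ft_force"],s["opening"])
gripper_to(.044)
move_l([x,y,.0013],rotation=[np.pi,0,np.pi],feed=.05)
gripper_to(.025,30)
s=observe();print(s["eef_pos"],s["ft_force"],s["opening"])
move_l([x,y,.10],feed=.2)
im,d=get_image("scene");cv2.imwrite("pics/g3.png",np.hstack([cv2.resize(im[200:280,310:390,::-1],(400,400)),cv2.resize(im[130:210,310:390,::-1],(400,400))]))
s=observe();print(s["time_s"],s["eef_pos"],s["ft_force"],s["opening"],s["grasp_force"])
```

```text
True 10.275 [0.66175493 0.029418   0.05930954] [-1.05223429 -0.64813685  5.46585319]
False 13.7417 [0.5024552  0.15870226 0.00073519] [ 0.49546068  0.77049708 -0.33591752]
[0.50278442 0.15877507 0.00136335] [-1.09579444  0.39118724  4.35555098] 0.03119275377807876
[0.50246364 0.15870877 0.00162758] [-2.70541525 -1.21798735  4.88397248] 0.030250525259226228
17.0 [0.50109055 0.15847297 0.09822895] [ 0.39842876 -0.55477682 -1.34278975] 0.030030959600882062 29.719780571758747
```

View pics/g3.png

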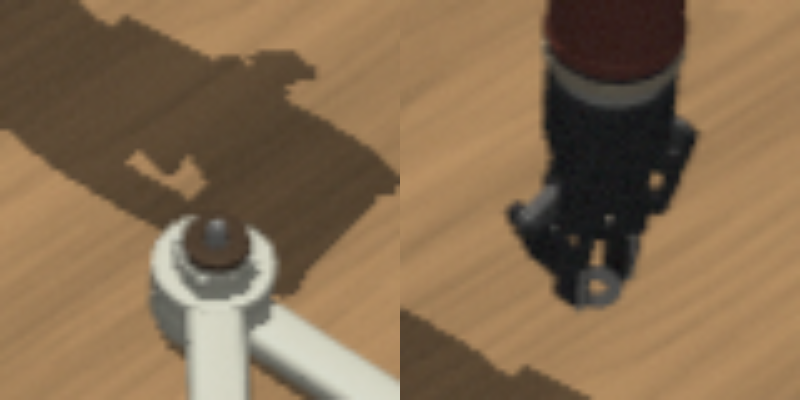

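The left crop shows the disc flat on its seat with the spindle through it at (215,235). The right crop shows the washer held at (600,287). Next I insert the washer.

Run:
```python
from h import *
x,y=.6616,.0293
movep([x,y,.105],[np.pi,0,np.pi])
r=move_l([x,y,.0685],feed=.03,max_force=5)
s=observe();print(r,s["time_s"],s["eef_pos"],s["ft_force"])
if not r or s["eef_pos"][2]<.0705:
    gripper_to(.044); hold(.2)
    move_l([x,y,.13],feed=.2)
    gripper_to(.085,60)
    movep([.491,-.170,.11],[np.pi,0,np.pi])
    s=observe();print(s["time_s"],s["eef_pos"],s["ft_force"])
im,d=get_image("top");im2,d=get_image("scene")
cv2.imwrite("pics/g4.png",np.hstack([cv2.resize(im2[220:280,320:380,::-1],(400,400)),cv2.resize(im[196:236,274:314,::-1],(400,400))]))
```

```text
False 19.2 [0.66134496 0.02933933 0.06842447] [-0.85743781 -0.15385174 -1.50329073]
21.65 [ 0.49206118 -0.16978314  0.11060127] [-0.14241418 -0.25288652 -0.08757344]
```

View pics/g4.png

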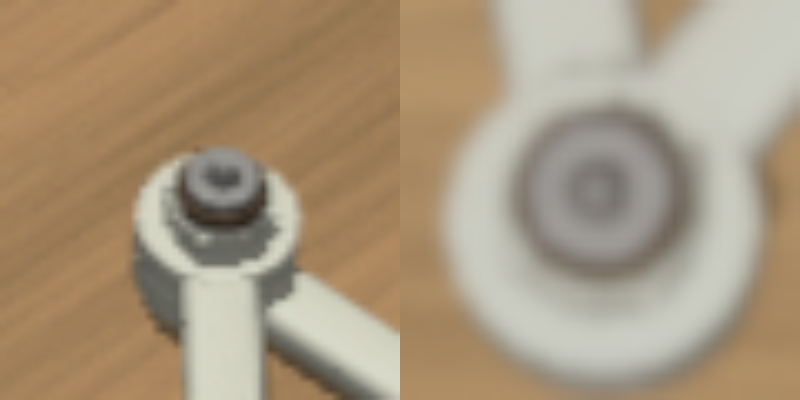

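Disc and washer are stacked and concentric with the spindle in both crops (left (220,180), right (600,190)). Now I centre and grip the cap.

Run:
```python
from h import *
def p(t):
    s=observe();print(t,round(s["time_s"],2),s["eef_pos"].round(4),s["ft_force"].round(2),s["opening"].round(4),s["grasp_force"])
x,y=.491,-.170
movep([x,y,.075],[np.pi,0,np.pi/2])
print(move_l([x,y,.008],feed=.08,max_force=6));p("down")
gripper_to(.05,20);p("sqz")
gripper_to(.08)
move_l([x,y,.0082],rotation=[np.pi,0,np.pi],feed=.05);p("rot")
gripper_to(.05,80);p("grip")
move_l([x,y,.09],feed=.15);p("up")
x,y=.6616,.0293
movep([x,y,.105],[np.pi,0,np.pi]);hold(.2);p("over")
im,d=get_image("scene");cv2.imwrite("pics/g5.png",cv2.resize(im[180:280,290:420,::-1],(780,600)))
```

```text
FalseTraceback (most recent call last):
  File "<stdin>", line 6, in <module>
  File "<stdin>", line 3, in p
AttributeError: 'float' object has no attribute 'round'
```

```bash
cat >> h.py <<'E'
def p(t):
    s=observe();print(t,round(s["time_s"],2),np.round(s["eef_pos"],4),np.round(s["ft_force"],2),round(s["opening"],4),round(s["grasp_force"],1))
E
python3 - <<'E'
from h import *
x,y=.491,-.170
p("down")
gripper_to(.05,20);p("sqz")
gripper_to(.08)
move_l([x,y,.0082],rotation=[np.pi,0,np.pi],feed=.05);p("rot")
gripper_to(.05,80);p("grip")
move_l([x,y,.09],feed=.15);p("up")
x,y=.6616,.0293
movep([x,y,.105],[np.pi,0,np.pi]);hold(.2);p("over")
im,d=get_image("scene");cv2.imwrite("pics/g5.png",cv2.resize(im[180:280,290:420,::-1],(780,600)))
E
```

```text
down 24.14 [ 0.4915 -0.1702  0.0084] [-0.35 -0.04  0.03] 0.0852 0.0
sqz 24.5 [ 0.4915 -0.1703  0.0088] [-0.79 -0.23  5.68] 0.0597 21.6
rot 26.56 [ 0.491  -0.17    0.0082] [-0.29  0.49  0.34] 0.08 0.0
grip 26.89 [ 0.4916 -0.1703  0.0089] [-0.42  0.59  6.13] 0.0582 85.6
up 27.58 [ 0.4904 -0.1697  0.0892] [-0.09 -0.35 -1.13] 0.0581 85.4
over 28.81 [0.6612 0.0277 0.1051] [ 0.33 -0.92 -0.27] 0.0584 85.4
```

View pics/g5.png

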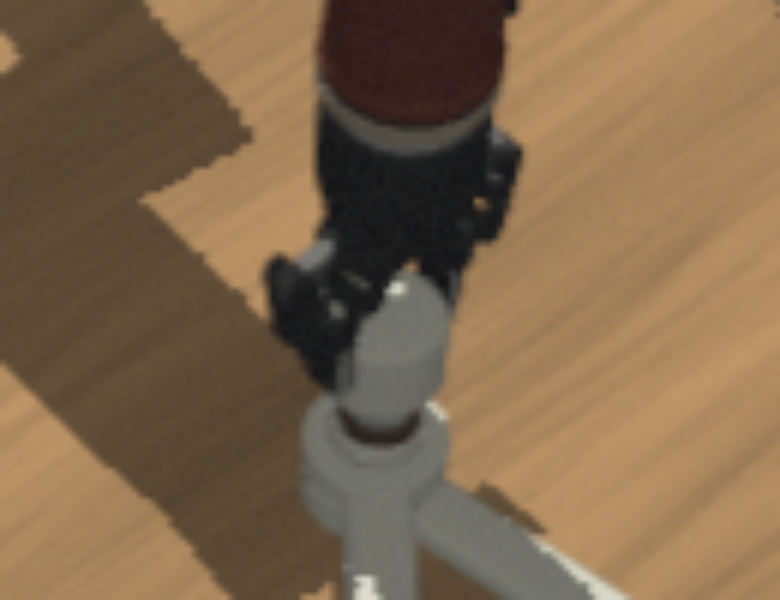

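The cap is held level at (400,340), over the stack. I descend to just above the tabs with a force guard.

Run:
```python
from h import *
x,y=.6616,.0293
gripper_to(.05,100)
print(move_l([x,y,.084],feed=.06,max_force=5));hold(.1);p("a")
r=move_l([x,y,.063],feed=.03,max_force=5);hold(.1);print(r);p("b")
```

```text
False
a 29.68 [0.6618 0.0293 0.0841] [-0.02  0.52 -0.54] 0.058 106.7
False
b 30.62 [0.6618 0.0293 0.0633] [ 0.35 -0.18 -1.49] 0.0575 106.7
```

Rim is past the boss with no contact force, so I press through the snap to the hard stop.

Run:
```python
from h import *
x,y=.6616,.0293
z=.063
while z>.046:
    z-=.001
    move_l([x,y,z],feed=.02);hold(.05);p(round(z,4))
    f=observe()
    if f["ft_force"][2]>11 and f["eef_pos"][2]<.0535: break
```

```text
0.062 30.93 [0.6616 0.0293 0.062 ] [-0.49 -0.32 -0.22] 0.0576 106.7
0.061 31.23 [0.6617 0.0294 0.0612] [-0.3   0.34  2.27] 0.0582 107.0
0.06 31.52 [0.662  0.0294 0.0607] [-1.57  1.02  6.17] 0.058 107.5
0.059 31.82 [0.6621 0.0294 0.0604] [-3.03  1.94  9.  ] 0.0575 108.0
0.058 32.12 [0.6623 0.0294 0.0602] [-5.67  0.7  12.6 ] 0.0578 108.5
0.057 32.42 [0.6625 0.0294 0.06  ] [-5.79  0.69 16.07] 0.0575 108.9
0.056 32.73 [0.6626 0.0294 0.0598] [-7.89  1.53 21.37] 0.0575 109.4
0.055 33.02 [0.6628 0.0294 0.0597] [-10.28  -0.16  24.39] 0.0578 109.8
0.054 33.33 [0.6629 0.0294 0.0594] [-11.67   1.15  28.95] 0.0577 110.3
0.053 33.62 [0.6631 0.0298 0.0577] [-8.74  2.05 23.34] 0.0577 109.7
0.052 33.92 [0.6606 0.0297 0.0515] [-5.55  2.08  5.57] 0.0573 107.9
0.051 34.23 [0.6607 0.0297 0.0515] [-7.74  1.91 10.26] 0.0577 108.5
0.05 34.52 [0.6607 0.0297 0.0514] [-12.17   2.55  16.13] 0.0579 109.1
```

Run:
```python
from h import *
move_l([.6600,.0300,.0505],feed=.02);hold(.1);p("c")
ims=[]
for n in("top","scene"):
    im,d=get_image(n);np.save(f"pics/{n}9.npy",d)
    c=get_calibration(n);T=c["world_from_camera"]
    v,u=np.mgrid[:480,:640];P=np.stack([u,v,np.ones_like(u)],-1)@np.linalg.inv(c["intrinsics"]).T*d[...,None]@T[:3,:3].T+T[:3,3]
    m=(np.hypot(P[...,0]-.661,P[...,1]-.0295)<.031)&(P[...,2]>.07)&(P[...,2]<.092)&(im.min(2)>90)
    Q=P[m];print(n,len(Q),Q.mean(0).round(4) if len(Q) else 0,np.percentile(Q[:,2],[5,25,50,75,95]).round(4) if len(Q) else 0)
    if len(Q)>20:
        A=np.c_[Q[:,:2]-Q[:,:2].mean(0),np.ones(len(Q))];print(np.linalg.lstsq(A,Q[:,2],rcond=None)[0].round(4))
cv2.imwrite("pics/g6.png",cv2.resize(im[200:290,300:420,::-1],(800,600),interpolation=cv2.INTER_CUBIC))
```

```text
c 34.88 [0.6604 0.0299 0.0514] [-4.64  0.13  8.21] 0.058 108.0
top 99 [0.6389 0.0267 0.0832] [0.0751 0.0823 0.0837 0.0857 0.0878]
[0.317  0.0354 0.0832]
scene 176 [0.6745 0.0298 0.0822] [0.0725 0.0804 0.083  0.085  0.0878]
[-0.1618  0.0372  0.0822]
```

View pics/g6.png

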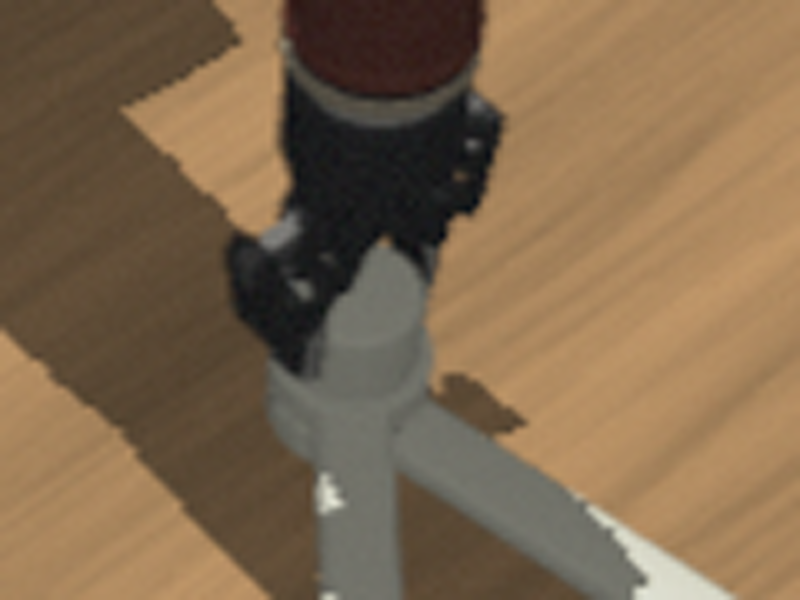

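Cap is down on the flange (crop, cap top at (380,290), rim at (375,385)), top height about 84 mm. That matches home. I trim the side force, set the push to about 12 N and check the tilt.

Run:
```python
from h import *
move_l([.6594,.0300,.0500],feed=.02);hold(.3);p("d")
hold(.5);p("e")
B=[]
for n in("top","scene"):
    d=np.mean([get_image(n)[1] for _ in range(5)],0);im,_=get_image(n)
    c=get_calibration(n);T=c["world_from_camera"]
    v,u=np.mgrid[:480,:640];P=np.stack([u,v,np.ones_like(u)],-1)@np.linalg.inv(c["intrinsics"]).T*d[...,None]@T[:3,:3].T+T[:3,3]
    m=(np.hypot(P[...,0]-.661,P[...,1]-.0295)<.027)&(abs(P[...,2]-.084)<.005)&(im.min(2)>90)
    Q=P[m];print(n,len(Q),Q.mean(0).round(4),np.median(Q[:,2]).round(4));B.append(Q)
Q=np.vstack(B);A=np.c_[Q[:,:2]-[.661,.0295],np.ones(len(Q))];print(np.linalg.lstsq(A,Q[:,2],rcond=None)[0].round(4));p("f")
```

```text
d 35.52 [0.6604 0.0299 0.0513] [-3.8   0.71  8.9 ] 0.0577 108.3
e 36.02 [0.6604 0.0299 0.0513] [-3.21  1.    9.14] 0.0579 108.3
top 56 [0.6407 0.0246 0.0849] 0.085
scene 127 [0.6709 0.0322 0.0842] 0.0841
[-0.0269  0.0014  0.0844]
f 36.62 [0.6604 0.0299 0.0514] [-4.34  1.13  8.95] 0.0577 108.3
```

Run:
```python
from h import *
move_l([.6592,.0300,.0470],feed=.02);hold(.3);p("hard");print(observe()["tcp_rot"])
move_l([.6592,.0299,.0490],feed=.02);hold(.5);p("final");print(observe()["tcp_rot"])
```

```text
hard 37.23 [0.6603 0.0299 0.051 ] [-13.47   1.09  24.98] 0.0578 110.1
[-3.14111495e+00  2.00723307e-03 -3.14136870e+00]
final 37.98 [0.6604 0.0298 0.0512] [-7.07  0.76 14.48] 0.0576 108.8
[-3.14133946e+00  2.38058087e-03 -3.14153846e+00]
```

```bash
python3 -c "
from h import *
move_l([.6592,.0299,.0495],feed=.02);hold(.3);p('end');print(job_done())"
```

```text
end 38.52 [0.6604 0.0298 0.0513] [-4.25 -0.27 11.86] 0.058 108.3
the job is handed in; nothing more can be done
None
```

I handed the job in at 38.5 s with the disc and washer seated on the spindle and the cap snapped onto the flange, still gripped and pressed down at about 12 N; the snap took about 29 N instead of the expected 12 N, and the verdict was not shown.

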